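Find the concealed catch of the child-safe knife drawer and open it

TASK

Open the child-safe knife drawer in the low wooden box on the drainboard. It has no handle: feel along the inlay of darker wood in the box's top for the one piece that gives, press that piece down until the catch lets go and the drawer springs ajar, then reach in behind the drawer's front from above with a fingertip and gently draw the drawer right out to its stop. Work with the fingertips only, grip and lift nothing, do not force anything, and leave the jars on the box and the mug where they stand.

Things in the scene. Friction and masses are not known exactly. Their poses are not given: they have to be found in the camera images.
- knife_box: Light wooden drawer box without a handle, fixed, on rubber feet: 220 mm deep (x), 320 wide (y), 96 high. Origin: centre of its underside, on the drainboard. Its x axis points from the drawer's front to the back of the box, y along the front, z up. The drawer's front closes the -x side, flush; its face is at x = -110 mm.
- groove_mid (a point): Middle of the groove in the box's top, on the rigid inlay of darker wood in its floor (94 mm above the drainboard); axes as the box. Groove: 140 mm along y, 44 along x, 2 deep. Inlay pieces are some 45 mm long. One whole piece is the release button; its middle lies anywhere from -44 to +44 mm along y from here, differently in each box. Same wood, but its top lies 2 mm below the other pieces.
- button (a joint): How far the release button (42 mm square) is pressed straight down, m: 0 at rest, 0.0065 at its stop. Sprung: gives from about 1.4 N, on its stop at 4.3 N; at about 0.0045 the hook under it frees the drawer; springs back when let go. A fingertip up to 34 mm square fits into its place. All other pieces and the panel are rigid.
- drawer (a joint): How far the drawer is out along the box's -x, in m: 0 shut and caught, 0.120 at its stop. When the catch is freed a spring pushes it out to between 0.060 and 0.085, where it stays; from there on it slides with about 1 N of friction and stays where it is left.
- drawer_front (a point): Middle of the top edge of the drawer's front board, moving with the drawer; axes as the box. The edge is 82 mm above the drainboard; the board is 14 mm thick (7 mm either side of this point along x), 318 wide, 73 high.
- well (a point): Middle of the mouth of the empty well behind the drawer's front board, level with that board's top edge, moving with the drawer; axes as the box. The well is 43 mm wide along x, 250 mm along y and 55 mm deep; behind it run a steel catch bar (6 mm thick, 16 mm lower than this point) and then knives. With the drawer sprung ajar the well is open from above, just in front of the box's body.
- salt_shaker: Glass salt shaker with a metal cap, 44 mm across, 90 mm high, standing at the rear of the box's top; origin at the centre of its base. Leave it alone.
- spice_jar: Red-capped spice jar, 40 mm across, 106 mm high, at the rear of the box's top; origin at the centre of its base. Leave it alone.
- sugar_jar: White jar with a purple band, 60 mm across, 90 mm high, at the rear of the box's top; origin at the centre of its base. Leave it alone.
- mug: Pink and cream mug, 90 mm across, 105 mm high, on the range, to the left of the box; origin at the centre of its base. Leave it alone.

How it is judged:
By the outcome, as a careful person would: the job done as asked, in the order asked, and still so for the second after the job is handed in, with the robot touching nothing.
It also fails if it takes over 72 s, if anything falls off the work surface, if the arm or the gripper's body presses on something with over 40 N, if the wrist force passes 120 N, or if a joint passes its speed limit or range.

ROBOT

A 6-joint arm with a two-finger parallel gripper is mounted at the origin on a cart in front of the work surface, level with it; the furniture and walls round the work are solid. World frame = base frame: x ahead of the robot, y to its left, z up, the work surface at z = 0. Lengths are in m, angles in rad, forces in N, time in s.
With the tool pointing down it reaches from about 0.375 to 0.975 m from the base axis. Payload 3.8 kg.
Tool frame: the origin (TCP) lies on the centre line of the jaws, within the pads' length; the fingertips stand 11 mm ahead of it and the grasp point (between the pads) lies 8 mm behind it; z points along the fingers, y is the line along which they close (so a half turn about z gives the same grasp; the last joint's range is limited). The gripper opens to 85 mm and grips with 20 to 120 N. Pads are 22 mm wide; open, the fingers measure 114 mm over their backs; the gripper's body (76 mm by 85 mm) begins 54 mm behind the grasp point. The pads swing forward as they close: fully open they stand 13 mm farther back than shut.
Start: joints at [1.194, 0.264, 1.604, -0, 1.274, -0.037], TCP at [0.225, 0.636, 0.242] pointing down, gripper open.
Joint ranges: [-2.63, 2.63], [-0.94, 2.18], [0.31, 2.57], [-1.31, 4.45], [0, 2.66], [-2.55, 2.55]. Speed limits (rad/s): [2.57, 2.57, 3.14, 3.14, 3.14, 3.14].

INTERFACE

Orientations are given as a 3x3 rotation matrix whose columns are the frame's x, y, z axes.
In Python, from cell import * gives the robot as it stands. The module is installed in compiled form; this text tells all that it offers.
- The arm moves only by the shell command python3 -m inch 'ROWS' [OPENING]. ROWS is JSON, a list of rows, each an object with "delta_pos": the shift along the tool's x, y, z in units of 500 mm (1.0 is 500 mm), a list of three; "rot": the turn, a rotation vector about the tool's x, y, z in units of 180 degrees (1.0 is 180 degrees), a list of three. In form: [{"delta_pos": [dx, dy, dz], "rot": [wx, wy, wz]}, ...]. A call has 1 to 5 rows; each row is the pose to reach, as a shift and turn from the pose commanded when the call began, along the tool's axes at that moment, turning the shorter way round; what a row does not reach only later rows make up. A row lasts 1/8 s, in which the tool goes at most 62.5 mm and 10.7 degrees, less where a joint would pass 70% of its speed; a pose out of reach is approached as far as the arm can. A call with a number of a shift or a turn outside -1 to 1 is refused whole. A call with a gripper value outside its range is refused whole. OPENING is the gripper's target within -1 to 1 (fully open at 1, half-way at 0, shut at -1), set as the call begins (- or left out, the last holds). The fingers move at their own pace and stop on an object; the grip force is fixed at half the most. Time passes only in rows, so rows that repeat a pose let the fingers close. It gives the time, the measured TCP pose, the force, the opening and the grip force at its end, in the units of the state.
- get_state(): the state, without advancing time (a new reading comes with each control period).
- camera(name): name is "scene" or "top"; returns a dict with "img" (384x512x3 uint8, red, green, blue), "z_map" (384x512 float32, m along the optical axis (not along the pixel's ray), 0 where there is no reading), "K" (3x3 intrinsics, pixels), "R" (3x3) and "t" (3): a world point X has camera coordinates R X + t. Camera axes: x right, y down, z forward; pixel columns grow to the right and rows downward; lengths in m; the calibration is good to about 2 mm. A picture is of the moment at which its call begins.
- hand_in(): hands the job in; it is judged then, once.
Trained networks look in the newest picture that a camera, given by its name, has taken for a name from the list of things; names that differ only in an ending like _2 or _b are one class to them, and where a whole thing is asked for, a point or a joint stands for the part that bears it (a point fixed in the world has none). Each returns a list of dicts, best first, with "confidence" (0 to 1); they miss things now and then, are a little off and sometimes report something else, mostly with a low value. They report only what shows in the picture. A call takes as long as a camera call.
- trace(camera, target): "mask" (384x512 bool, what is visible of it) and "pixel" ([column, row] in pixels, amid what is visible of it).
The state is a dict: "clock": time; "joints": joint angles; "joint_velocities": joint speeds; "effort": joint torques, N m; "ee_pos": TCP position; "tcp_rot": TCP orientation; "force": force on the tool from outside, world axes, zero at the start; "wrist_torque": the same for the moment, N m; "opening": opening from 0.0 (shut) to 1.0 (fully open); "grasp_force": force on a finger pad.
Only numpy, scipy, OpenCV 4.12 (cv2) and the standard library are available. Lean on these libraries where they do the work, as an engineer would, in place of code of your own. Each camera call takes 0.05 s, during which the arm holds its last target. There are 200 camera calls.

## Working session

There is one attempt and no reset: what is moved stays moved. The work goes in short steps, Python scripts to look and compute and a shell command to move; the robot and the scene stay as the last step left them, time stands still between calls to the robot, and variables do not carry over. Pictures are saved under pics/ and viewed, at most 10 in all, crops included, and the job is handed in when it is done.

```bash
mkdir -p pics; cat > h.py <<'E'
from cell import *
import numpy as np, cv2
def cloud(c):
    z=c["z_map"];v,u=np.mgrid[:384,:512];K=c["K"]
    P=np.stack([(u-K[0,2])/K[0,0]*z,(v-K[1,2])/K[1,1]*z,z],-1)
    return (P-c["t"])@c["R"]
def save(c,n): cv2.imwrite("pics/"+n,c["img"][...,::-1])
E
python3 - <<'E'
from h import *
s=get_state();print(s["clock"],s["ee_pos"],s["tcp_rot"].round(3) if hasattr(s["tcp_rot"],"round") else s["tcp_rot"],s["force"],s["opening"])
ims=[]
for n in("top","scene"):
    c=camera(n);W=cloud(c);ims.append(c["img"])
    np.savez(n+".npz",img=c["img"],W=W,K=c["K"],R=c["R"],t=c["t"])
    print(n,(-c["R"].T@c["t"]).round(3))
    for g in("knife_box","drawer_front","button","salt_shaker","spice_jar","sugar_jar","mug"):
        for d in trace(n,g)[:1]:
            m=d["mask"]&(W[...,2]>-.05);p=W[m];print(g,round(d["confidence"],2),d["pixel"],np.percentile(p,[2,50,98],axis=0).round(3).tolist())
    save(c,n+"0.png")
E
```

```text
0.0 [0.2246957  0.63575107 0.24095251] [[-0.943  0.333 -0.001]
 [ 0.333  0.943 -0.002]
 [ 0.    -0.002 -1.   ]] [-0.37403163  0.30862898  0.31642188] 0.9971936263778902
top [ 0.357 -0.148  1.212]
knife_box 0.85 [325.8, 210.3] [[0.443, -0.432, 0.041], [0.557, -0.285, 0.096], [0.67, -0.119, 0.101]]
drawer_front 0.85 [316.2, 250.1] [[0.434, -0.405, 0.012], [0.456, -0.266, 0.054], [0.481, -0.112, 0.086]]
button 0.73 [318.3, 229.5] [[0.49, -0.294, 0.088], [0.51, -0.274, 0.092], [0.532, -0.254, 0.097]]
salt_shaker 0.92 [371.7, 173.5] [[0.603, -0.414, 0.093], [0.617, -0.39, 0.164], [0.654, -0.376, 0.188]]
spice_jar 0.61 [319.4, 166.5] [[0.624, -0.287, 0.103], [0.635, -0.267, 0.196], [0.659, -0.251, 0.205]]
sugar_jar 0.55 [271.0, 165.2] [[0.622, -0.195, 0.107], [0.64, -0.168, 0.185], [0.673, -0.142, 0.19]]
mug 0.91 [176.3, 256.1] [[0.406, 0.009, 0.004], [0.455, 0.059, 0.044], [0.501, 0.092, 0.107]]
scene [-0.124 -0.5    0.865]
knife_box 0.89 [303.7, 226.7] [[0.435, -0.441, 0.018], [0.517, -0.303, 0.096], [0.658, -0.117, 0.1]]
drawer_front 0.66 [280.8, 256.1] [[0.433, -0.414, 0.013], [0.454, -0.275, 0.051], [0.48, -0.11, 0.084]]
button 0.47 [284.2, 233.2] [[0.486, -0.294, 0.09], [0.509, -0.274, 0.092], [0.53, -0.253, 0.097]]
salt_shaker 0.64 [356.7, 202.1] [[0.602, -0.415, 0.002], [0.61, -0.397, 0.147], [0.775, -0.376, 0.186]]
spice_jar 0.84 [309.5, 179.4] [[0.623, -0.289, 0.106], [0.629, -0.274, 0.166], [0.655, -0.254, 0.204]]
sugar_jar 0.95 [271.3, 168.3] [[0.62, -0.198, 0.102], [0.631, -0.176, 0.159], [0.67, -0.144, 0.189]]
mug 0.8 [164.3, 215.9] [[0.401, 0.009, -0.0], [0.45, 0.046, 0.069], [0.55, 0.095, 0.106]]
```

```bash
python3 - <<'E'
from h import *
T={n:np.load(n+".npz") for n in("top","scene")}
for n,d in T.items():
    W=d["W"];hsv=cv2.cvtColor(d["img"],cv2.COLOR_RGB2HSV);
    m=(abs(W[...,2]-.096)<.006)&(W[...,0]>.4)&(W[...,0]<.72)&(W[...,1]>-.5)&(W[...,1]<-.05)
    r=cv2.minAreaRect(W[m][:,:2].astype(np.float32)*1000);print(n,r,np.median(W[m][:,2]))
    g=cv2.cvtColor(d["img"],cv2.COLOR_RGB2GRAY)
    mm=m&(abs(W[...,0]-.51)<.06)
    t,_=cv2.threshold(g[mm].reshape(-1,1),0,255,cv2.THRESH_OTSU)
    dk=(mm&(g<t)).astype(np.uint8);k,l,st,ce=cv2.connectedComponentsWithStats(dk)
    i=1+st[1:,4].argmax();print(t,st[i],cv2.minAreaRect(W[l==i][:,:2].astype(np.float32)*1000))
def rect(n,o,yaw,name):
    d=T[n];H=600
    gx,gy=np.meshgrid(np.arange(800),np.arange(600))
# crops
a=T["top"]["img"][130:290,220:430];b=T["scene"]["img"][140:300,190:400]
cv2.imwrite("pics/crop.png",cv2.resize(np.hstack([a,b]),None,fx=1.9,fy=1.9*1.0,interpolation=cv2.INTER_CUBIC)[...,::-1])
E
```

```text
top ((566.2910766601562, -276.3849182128906), (320.4542541503906, 220.94944763183594), 81.06928253173828) 0.09614937346915045
132.0 [ 285  214   64   28 1124] ((511.9002685546875, -267.77972412109375), (141.6614532470703, 46.81582260131836), 81.19685363769531)
scene ((565.4141235351562, -274.6860046386719), (321.38946533203125, 223.84886169433594), 81.15399169921875) 0.09644709913972085
124.0 [259 211  59  36 801] ((513.2096557617188, -265.89508056640625), (142.2530975341797, 46.29190444946289), 81.67987060546875)
```

View pics/crop.png

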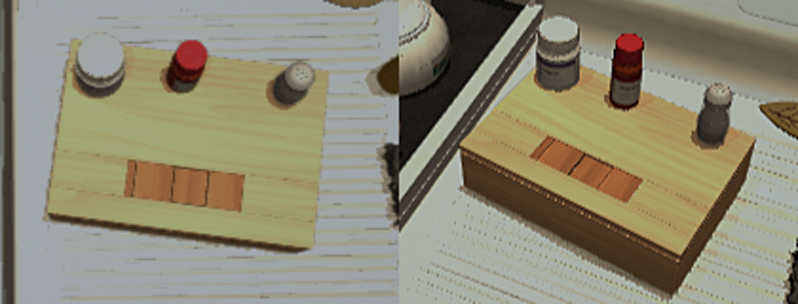

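View pics/scene0.png

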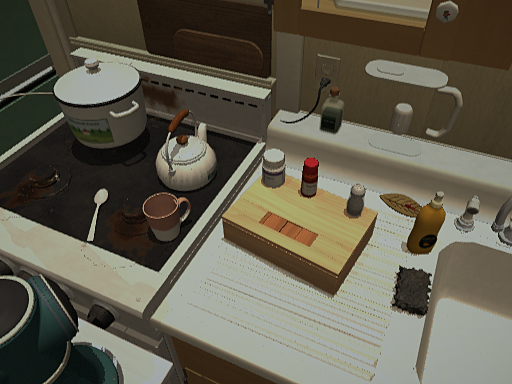

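The crop shows the groove with a thin piece at the left and three whole pieces. The middle one (crop columns 172–208, y≈-7 mm) has dark borders, which agrees with the network. I'll check its depth and start the transit.

```bash
python3 - <<'E'
from h import *
a=np.radians(-8.9);X=np.array([np.cos(a),np.sin(a)]);Y=np.array([-np.sin(a),np.cos(a)])
for n in("top","scene"):
    W=np.load(n+".npz")["W"];q=W[...,:2]-[.5125,-.267];x=q@X;y=q@Y
    b=lambda lo,hi,xc,h:np.mean(W[...,2][(abs(x-xc)<h)&(y>lo)&(y<hi)&(abs(W[...,2]-.095)<.01)])
    print(n,[(int(l),round((b(l/1e3,(l+7)/1e3,0,.016)-b(l/1e3,(l+7)/1e3,.045,.012))*1e3,2)) for l in range(-77,77,7)])
E
R='x'
python3 -m inch '[{"delta_pos":[-0.343,-0.458,0],"rot":[0,0,0]},{"delta_pos":[-0.343,-0.458,0],"rot":[0,0,0]},{"delta_pos":[-0.343,-0.458,0],"rot":[0,0,0]},{"delta_pos":[-0.343,-0.458,0],"rot":[0,0,0]},{"delta_pos":[-0.343,-0.458,0],"rot":[0,0,0]}]' -1
python3 -m inch '[{"delta_pos":[-0.343,-0.458,0],"rot":[0,0,0]},{"delta_pos":[-0.343,-0.458,0],"rot":[0,0,0]},{"delta_pos":[-0.343,-0.458,0],"rot":[0,0,0]},{"delta_pos":[-0.343,-0.458,0],"rot":[0,0,0]},{"delta_pos":[-0.343,-0.458,0],"rot":[0,0,0]}]'
python3 -m inch '[{"delta_pos":[-0.343,-0.458,0],"rot":[0,0,0]},{"delta_pos":[-0.343,-0.458,0],"rot":[0,0,0]},{"delta_pos":[-0.343,-0.458,0],"rot":[0,0,0]},{"delta_pos":[-0.343,-0.458,0],"rot":[0,0,0]},{"delta_pos":[-0.343,-0.458,0],"rot":[0,0,0]}]'
```

```text
top [(-77, np.float64(-0.61)), (-70, np.float64(-1.99)), (-63, np.float64(-2.34)), (-56, np.float64(-2.07)), (-49, np.float64(-2.33)), (-42, np.float64(-3.18)), (-35, np.float64(-4.09)), (-28, np.float64(-4.31)), (-21, np.float64(-4.78)), (-14, np.float64(-4.28)), (-7, np.float64(-4.36)), (0, np.float64(-4.49)), (7, np.float64(-5.11)), (14, np.float64(-2.44)), (21, np.float64(-2.5)), (28, np.float64(-2.43)), (35, np.float64(-2.45)), (42, np.float64(-2.2)), (49, np.float64(-2.73)), (56, np.float64(-3.26)), (63, np.float64(-1.99)), (70, np.float64(0.39))]
scene [(-77, np.float64(0.08)), (-70, np.float64(-1.92)), (-63, np.float64(-2.02)), (-56, np.float64(-2.64)), (-49, np.float64(-1.91)), (-42, np.float64(-1.47)), (-35, np.float64(-1.72)), (-28, np.float64(-3.62)), (-21, np.float64(-4.32)), (-14, np.float64(-4.79)), (-7, np.float64(-4.64)), (0, np.float64(-3.74)), (7, np.float64(-4.21)), (14, np.float64(-2.42)), (21, np.float64(-2.1)), (28, np.float64(-2.1)), (35, np.float64(-2.65)), (42, np.float64(-2.48)), (49, np.float64(-1.9)), (56, np.float64(-2.42)), (63, np.float64(-1.94)), (70, np.float64(0.25))]
clock: 1.42
ee_pos: [0.3107, 0.3608, 0.2424]
tcp_rot: [[-0.942, 0.334, 0.001], [0.334, 0.942, -0.0], [-0.001, -0.0, -1.0]]
force: [-0.0, -0.2, -0.3]
opening: -0.002
grasp_force: 0.0
clock: 2.05
ee_pos: [0.3961, 0.0878, 0.2428]
tcp_rot: [[-0.942, 0.335, 0.001], [0.335, 0.942, -0.0], [-0.001, 0.0, -1.0]]
force: [0.4, 1.0, 0.9]
opening: -0.001
grasp_force: 0.0
clock: 2.68
ee_pos: [0.4816, -0.1858, 0.2426]
tcp_rot: [[-0.942, 0.336, 0.001], [0.336, 0.942, -0.001], [-0.001, -0.0, -1.0]]
force: [0.2, 0.3, -0.4]
opening: -0.002
grasp_force: 0.0
```

```bash

python3 -m inch '[{"delta_pos":[-0.1156,-0.149,0],"rot":[0,0,-0.03]},{"delta_pos":[-0.1156,-0.149,0],"rot":[0,0,-0.0575]},{"delta_pos":[-0.1156,-0.149,0.1],"rot":[0,0,-0.0575]},{"delta_pos":[-0.1156,-0.149,0.2],"rot":[0,0,-0.0575]},{"delta_pos":[-0.1156,-0.149,0.234],"rot":[0,0,-0.0575]}]'
python3 -m inch '[{"delta_pos":[0,0,0],"rot":[0,0,0]},{"delta_pos":[0,0,0],"rot":[0,0,0]}]'
python3 - <<'E'
from h import *
ims=[]
for n in("top","scene"):
    c=camera(n);ims.append(c["img"])
a=ims[0][130:290,220:430];b=ims[1][140:300,190:400]
cv2.imwrite("pics/crop2.png",cv2.resize(np.hstack([a,b]),None,fx=1.9,fy=1.9,interpolation=cv2.INTER_CUBIC)[...,::-1])
E
```

```text
clock: 3.3
ee_pos: [0.5083, -0.2711, 0.1217]
tcp_rot: [[-0.987, 0.159, -0.006], [0.159, 0.987, 0.003], [0.006, 0.002, -1.0]]
force: [0.0, -0.6, -0.7]
opening: -0.003
grasp_force: 0.0
clock: 3.55
ee_pos: [0.5124, -0.2731, 0.1278]
tcp_rot: [[-0.987, 0.158, 0.003], [0.158, 0.987, -0.002], [-0.004, -0.001, -1.0]]
force: [0.2, -0.6, 0.1]
opening: 0.0
grasp_force: 0.0
```

View pics/crop2.png

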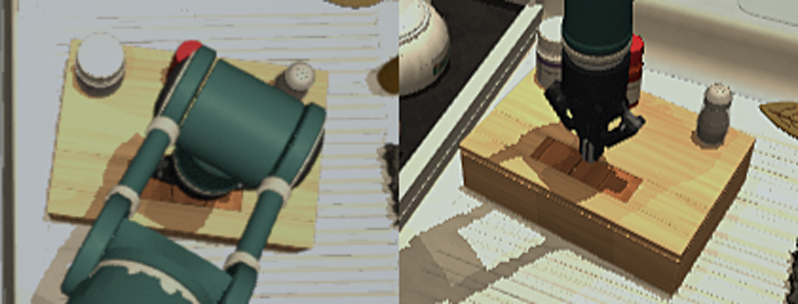

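The fingertips hang over the middle piece (crop 590,160). I'll go down gently.

```bash

python3 -m inch '[{"delta_pos":[0.002,-0.004,0.015],"rot":[0,0,0]},{"delta_pos":[0.002,-0.004,0.028],"rot":[0,0,0]},{"delta_pos":[0.002,-0.004,0.036],"rot":[0,0,0]},{"delta_pos":[0.002,-0.004,0.042],"rot":[0,0,0]},{"delta_pos":[0.002,-0.004,0.042],"rot":[0,0,0]}]'
python3 -m inch '[{"delta_pos":[0,0,0.002],"rot":[0,0,0]},{"delta_pos":[0,0,0.004],"rot":[0,0,0]},{"delta_pos":[0,0,0.004],"rot":[0,0,0]}]'
python3 -m inch '[{"delta_pos":[0,0,0.002],"rot":[0,0,0]},{"delta_pos":[0,0,0.004],"rot":[0,0,0]},{"delta_pos":[0,0,0.004],"rot":[0,0,0]}]'
```

```text
clock: 4.28
ee_pos: [0.5092, -0.2739, 0.1038]
tcp_rot: [[-0.987, 0.158, -0.001], [0.158, 0.987, 0.0], [0.001, 0.0, -1.0]]
force: [-0.1, 0.2, 0.1]
opening: 0.002
grasp_force: 0.0
clock: 4.65
ee_pos: [0.5097, -0.2742, 0.1028]
tcp_rot: [[-0.987, 0.158, 0.0], [0.158, 0.987, -0.0], [-0.001, -0.0, -1.0]]
force: [-1.2, 0.1, 3.8]
opening: 0.001
grasp_force: 1.6
clock: 5.03
ee_pos: [0.5096, -0.2742, 0.1001]
tcp_rot: [[-0.987, 0.159, 0.001], [0.159, 0.987, -0.0], [-0.001, -0.0, -1.0]]
force: [0.5, -0.7, 1.3]
opening: 0.0
grasp_force: 0.7
```

```bash

python3 -m inch '[{"delta_pos":[0,0,0.002],"rot":[0,0,0]},{"delta_pos":[0,0,0.003],"rot":[0,0,0]},{"delta_pos":[0,0,0.003],"rot":[0,0,0]}]'
python3 -m inch '[{"delta_pos":[0,0,0.002],"rot":[0,0,0]},{"delta_pos":[0,0,0.003],"rot":[0,0,0]},{"delta_pos":[0,0,0.003],"rot":[0,0,0]}]'
python3 - <<'E'
from h import *
c=camera("scene");W=cloud(c)
for d in trace("scene","drawer_front")[:1]: print(d["confidence"],d["pixel"],np.percentile(W[d["mask"]],[2,50,98],axis=0).round(3).tolist())
print(get_state()["force"])
E
```

```text
clock: 5.4
ee_pos: [0.5093, -0.2741, 0.0988]
tcp_rot: [[-0.987, 0.158, -0.0], [0.158, 0.987, 0.0], [0.0, 0.0, -1.0]]
force: [-0.4, 0.2, 3.1]
opening: 0.0
grasp_force: 1.5
clock: 5.78
ee_pos: [0.5093, -0.274, 0.0973]
tcp_rot: [[-0.987, 0.159, -0.0], [0.159, 0.987, 0.0], [0.0, 0.0, -1.0]]
force: [-0.9, 0.4, 4.4]
opening: 0.001
grasp_force: 1.8
0.92 [272.9, 268.5] [[0.367, -0.401, 0.014], [0.412, -0.265, 0.047], [0.488, -0.106, 0.085]]
[-1.79912271  0.86910912  3.45058294]
```

The drawer has sprung. I'll lift off and look.

```bash

python3 -m inch '[{"delta_pos":[0,0,-0.02],"rot":[0,0,0]},{"delta_pos":[0,0,-0.06],"rot":[0,0,0]},{"delta_pos":[0,0,-0.12],"rot":[0,0,0]},{"delta_pos":[0,0,-0.12],"rot":[0,0,0]},{"delta_pos":[0,0,-0.12],"rot":[0,0,0]}]'
python3 - <<'E'
from h import *
a=np.radians(-8.9);X=np.array([np.cos(a),np.sin(a)]);Y=np.array([-np.sin(a),np.cos(a)]);O=np.array([.566,-.2755])
ims=[]
for n in("top","scene"):
    c=camera(n);W=cloud(c);ims.append(c["img"])
    q=W[...,:2]-O;x=q@X;y=q@Y;z=W[...,2]
    m=(abs(z-.082)<.006)&(x<-.12)&(x>-.26)&(abs(y)<.15)
    print(n,"edge x",np.percentile(x[m],[3,50,97]).round(4),"z",np.median(z[m]),m.sum())
    for yb in(-.12,-.06,0,.06,.12):
        mm=m&(abs(y-yb)<.03);print(yb,mm.sum(),np.percentile(x[mm],[5,50,95]).round(4) if mm.sum() else"")
    for g in("drawer_front","well"):
        for d in trace(n,g)[:1]:print(g,d["confidence"],d["pixel"],np.median(W[d["mask"]],axis=0).round(3))
s=ims[1][150:320,180:420];a_=ims[0][150:320,190:430]
cv2.imwrite("pics/crop3.png",cv2.resize(np.hstack([a_,s]),None,fx=1.65,fy=1.65,interpolation=cv2.INTER_CUBIC)[...,::-1])
E
```

```text
clock: 6.5
ee_pos: [0.5094, -0.2741, 0.1576]
tcp_rot: [[-0.987, 0.158, 0.0], [0.158, 0.987, -0.0], [-0.001, -0.0, -1.0]]
force: [0.1, 0.7, 0.5]
opening: -0.0
grasp_force: 0.0
top edge x [-0.177  -0.17   -0.1399] z 0.08244981165029393 218
-0.12 141 [-0.1769 -0.1702 -0.1404]
-0.06 0 
0 0 
0.06 0 
0.12 77 [-0.1763 -0.1696 -0.1636]
drawer_front 0.9 [328.5, 264.4] [ 0.433 -0.299  0.027]
well 0.88 [331.1, 261.1] [ 0.433 -0.301  0.027]
scene edge x [-0.1791 -0.1735 -0.1645] z 0.082618957043752 852
-0.12 204 [-0.1789 -0.1729 -0.1598]
-0.06 179 [-0.1785 -0.1733 -0.1657]
0 164 [-0.179  -0.1738 -0.1659]
0.06 158 [-0.1789 -0.1736 -0.1655]
0.12 147 [-0.1787 -0.1735 -0.1646]
drawer_front 0.91 [271.7, 268.4] [ 0.413 -0.265  0.047]
well 0.68 [273.7, 265.6] [ 0.412 -0.265  0.047]
```

View pics/crop3.png

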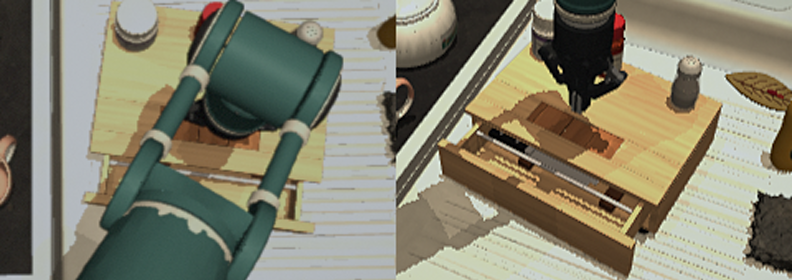

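The drawer is ajar about 68 mm and the well is open in front of the box body (scene crop ~550,175). I'll move above the well's middle and lower into it.

```bash

python3 -m inch '[{"delta_pos":[0.09,0.007,0],"rot":[0,0,0]},{"delta_pos":[0.175,0.014,0],"rot":[0,0,0]},{"delta_pos":[0.175,0.014,0.05],"rot":[0,0,0]},{"delta_pos":[0.175,0.014,0.08],"rot":[0,0,0]},{"delta_pos":[0.175,0.014,0.08],"rot":[0,0,0]}]'
python3 -m inch '[{"delta_pos":[0,0,0],"rot":[0,0,0]},{"delta_pos":[0,0,0],"rot":[0,0,0]}]'
python3 - <<'E'
from h import *
c=camera("scene");s=c["img"][130:320,160:420]
cv2.imwrite("pics/crop4.png",cv2.resize(s,None,fx=3,fy=3,interpolation=cv2.INTER_CUBIC)[...,::-1])
E
```

```text
clock: 7.42
ee_pos: [0.4233, -0.2527, 0.1157]
tcp_rot: [[-0.987, 0.158, -0.003], [0.158, 0.987, 0.002], [0.003, 0.001, -1.0]]
force: [0.3, -0.0, 0.3]
opening: -0.001
grasp_force: 0.0
clock: 7.68
ee_pos: [0.4251, -0.2538, 0.118]
tcp_rot: [[-0.987, 0.158, 0.001], [0.158, 0.987, -0.001], [-0.001, -0.001, -1.0]]
force: [0.5, 0.0, 1.4]
opening: -0.002
grasp_force: 0.0
```

View pics/crop4.png

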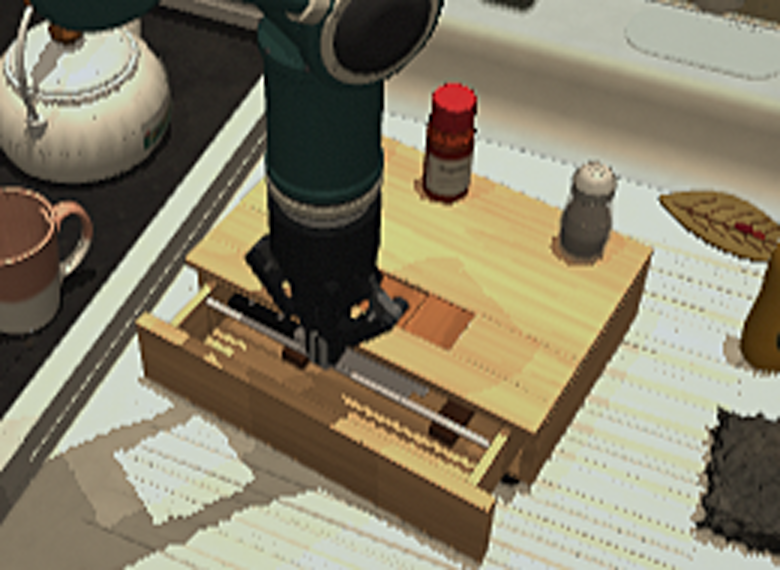

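The tips (crop 325,365) hang above the well and line up with it once their height is allowed for. I'll lower them 45 mm.

```bash

python3 -m inch '[{"delta_pos":[0,0,0.02],"rot":[0,0,0]},{"delta_pos":[0,0,0.04],"rot":[0,0,0]},{"delta_pos":[0,0,0.055],"rot":[0,0,0]},{"delta_pos":[0,0,0.06],"rot":[0,0,0]},{"delta_pos":[0,0,0.06],"rot":[0,0,0]}]'
python3 -m inch '[{"delta_pos":[0,0,0.01],"rot":[0,0,0]},{"delta_pos":[0,0,0.02],"rot":[0,0,0]},{"delta_pos":[0,0,0.028],"rot":[0,0,0]},{"delta_pos":[0,0,0.028],"rot":[0,0,0]},{"delta_pos":[0,0,0.028],"rot":[0,0,0]}]'
python3 -m inch '[{"delta_pos":[0.01,0,0],"rot":[0,0,0]},{"delta_pos":[0.016,0,0],"rot":[0,0,0]},{"delta_pos":[0.022,0,0],"rot":[0,0,0]},{"delta_pos":[0.028,0,0],"rot":[0,0,0]},{"delta_pos":[0.034,0,0],"rot":[0,0,0]}]'
```

```text
clock: 8.35
ee_pos: [0.424, -0.2533, 0.0869]
tcp_rot: [[-0.987, 0.159, -0.001], [0.159, 0.987, 0.0], [0.001, 0.0, -1.0]]
force: [0.9, 0.2, 0.5]
opening: 0.0
grasp_force: 0.0
clock: 8.98
ee_pos: [0.4242, -0.2533, 0.0733]
tcp_rot: [[-0.987, 0.158, -0.0], [0.158, 0.987, 0.0], [0.0, 0.0, -1.0]]
force: [0.0, 0.9, -0.7]
opening: 0.0
grasp_force: 0.0
clock: 9.6
ee_pos: [0.4073, -0.2507, 0.0734]
tcp_rot: [[-0.987, 0.159, 0.0], [0.159, 0.987, -0.0], [-0.0, -0.0, -1.0]]
force: [1.3, -0.9, 0.7]
opening: 0.003
grasp_force: 0.5
```

```bash

python3 -m inch '[{"delta_pos":[0.007,0,0],"rot":[0,0,0]},{"delta_pos":[0.014,0,0],"rot":[0,0,0]},{"delta_pos":[0.021,0,0],"rot":[0,0,0]},{"delta_pos":[0.028,0,0],"rot":[0,0,0]},{"delta_pos":[0.035,0,0],"rot":[0,0,0]}]'
python3 -m inch '[{"delta_pos":[0.006,0,0],"rot":[0,0,0]},{"delta_pos":[0.012,0,0],"rot":[0,0,0]},{"delta_pos":[0.018,0,0],"rot":[0,0,0]},{"delta_pos":[0.024,0,0],"rot":[0,0,0]},{"delta_pos":[0.028,0,0],"rot":[0,0,0]}]'
python3 -m inch '[{"delta_pos":[0.003,0,0],"rot":[0,0,0]},{"delta_pos":[0.006,0,0],"rot":[0,0,0]},{"delta_pos":[0.009,0,0],"rot":[0,0,0]},{"delta_pos":[0.011,0,0],"rot":[0,0,0]},{"delta_pos":[0.011,0,0],"rot":[0,0,0]}]'
```

```text
clock: 10.22
ee_pos: [0.3899, -0.2479, 0.0734]
tcp_rot: [[-0.987, 0.158, 0.0], [0.158, 0.987, -0.0], [-0.0, -0.0, -1.0]]
force: [0.6, 0.6, 0.0]
opening: 0.001
grasp_force: 0.5
clock: 10.85
ee_pos: [0.376, -0.2456, 0.0732]
tcp_rot: [[-0.987, 0.159, -0.0], [0.159, 0.987, 0.0], [0.0, 0.0, -1.0]]
force: [1.1, -1.4, 0.8]
opening: -0.001
grasp_force: 0.5
clock: 11.48
ee_pos: [0.3706, -0.2446, 0.0732]
tcp_rot: [[-0.987, 0.158, -0.0], [0.158, 0.987, 0.0], [0.001, 0.0, -1.0]]
force: [-0.3, -0.0, 1.0]
opening: 0.004
grasp_force: 0.1
```

```bash

python3 -m inch '[{"delta_pos":[0.003,0,0],"rot":[0,0,0]},{"delta_pos":[0.006,0,0],"rot":[0,0,0]},{"delta_pos":[0.008,0,0],"rot":[0,0,0]},{"delta_pos":[0.008,0,0],"rot":[0,0,0]}]'
python3 -m inch '[{"delta_pos":[0.002,0,0],"rot":[0,0,0]},{"delta_pos":[0.004,0,0],"rot":[0,0,0]},{"delta_pos":[0.004,0,0],"rot":[0,0,0]}]'
python3 - <<'E'
from h import *
a=np.radians(-8.9);X=np.array([np.cos(a),np.sin(a)]);O=np.array([.566,-.2755]);Y=np.array([-X[1],X[0]])
c=camera("scene");W=cloud(c);q=W[...,:2]-O;x=q@X;y=q@Y;z=W[...,2]
m=(abs(z-.082)<.006)&(x<-.2)&(x>-.26)&(abs(y)<.15)
p=np.percentile(x[m],[3,50]);print(p,"out~",-p[0]-.111,-p[1]-.1055)
E
```

```text
clock: 11.98
ee_pos: [0.3666, -0.244, 0.0732]
tcp_rot: [[-0.987, 0.159, -0.0], [0.159, 0.987, 0.0], [0.0, 0.0, -1.0]]
force: [-0.7, -1.1, -0.4]
opening: 0.001
grasp_force: 0.0
clock: 12.35
ee_pos: [0.3648, -0.2438, 0.0733]
tcp_rot: [[-0.987, 0.159, -0.0], [0.159, 0.987, 0.0], [0.0, 0.0, -1.0]]
force: [0.1, -0.1, -0.3]
opening: 0.001
grasp_force: 0.1
[-0.23065123 -0.22484911] out~ 0.1196512325650443 0.11934910995072674
```

```bash

python3 -m inch '[{"delta_pos":[0.002,0,0],"rot":[0,0,0]},{"delta_pos":[0.004,0,0],"rot":[0,0,0]}]'
python3 -m inch '[{"delta_pos":[0.002,0,0],"rot":[0,0,0]},{"delta_pos":[0.004,0,0],"rot":[0,0,0]}]' | head -5
```

```text
clock: 12.65
ee_pos: [0.3644, -0.2439, 0.0735]
tcp_rot: [[-0.987, 0.159, 0.003], [0.159, 0.987, -0.001], [-0.004, -0.0, -1.0]]
force: [7.6, 1.1, -5.8]
opening: 0.0
grasp_force: 3.8
clock: 12.9
ee_pos: [0.3643, -0.244, 0.0739]
tcp_rot: [[-0.987, 0.16, 0.008], [0.16, 0.987, -0.002], [-0.008, -0.001, -1.0]]
force: [13.2, 0.5, -9.1]
opening: 0.001
```

The stop is reached. I'll back off inside the well, then lift clear.

```bash

python3 -m inch '[{"delta_pos":[-0.008,0,0],"rot":[0,0,0]},{"delta_pos":[-0.018,0,0],"rot":[0,0,0]},{"delta_pos":[-0.024,0,0],"rot":[0,0,0]},{"delta_pos":[-0.024,0,0],"rot":[0,0,0]}]'
python3 -m inch '[{"delta_pos":[0,0,-0.02],"rot":[0,0,0]},{"delta_pos":[0,0,-0.06],"rot":[0,0,0]},{"delta_pos":[0,0,-0.14],"rot":[0,0,0]},{"delta_pos":[0,0,-0.22],"rot":[0,0,0]},{"delta_pos":[0,0,-0.22],"rot":[0,0,0]}]'
python3 -m inch '[{"delta_pos":[0,0,0],"rot":[0,0,0]},{"delta_pos":[0,0,0],"rot":[0,0,0]},{"delta_pos":[0,0,0],"rot":[0,0,0]}]'|head -5
python3 - <<'E'
from h import *
a=np.radians(-8.9);X=np.array([np.cos(a),np.sin(a)]);O=np.array([.566,-.2755]);Y=np.array([-X[1],X[0]])
c=camera("scene");W=cloud(c);q=W[...,:2]-O;x=q@X;y=q@Y;z=W[...,2]
m=(abs(z-.082)<.006)&(x<-.2)&(x>-.26)&(abs(y)<.15)
p=np.percentile(x[m],[3,50]);print(p,"out~",-p[0]-.111,-p[1]-.1055)
cv2.imwrite("pics/end.png",c["img"][...,::-1])
E
```

```text
clock: 13.4
ee_pos: [0.3728, -0.2451, 0.0732]
tcp_rot: [[-0.987, 0.158, -0.0], [0.158, 0.987, 0.0], [0.0, 0.0, -1.0]]
force: [0.6, 0.5, 0.7]
opening: 0.001
grasp_force: 0.0
clock: 14.02
ee_pos: [0.3752, -0.2469, 0.188]
tcp_rot: [[-0.987, 0.159, 0.007], [0.159, 0.987, -0.005], [-0.008, -0.004, -1.0]]
force: [0.5, -0.7, -0.8]
opening: -0.002
grasp_force: 0.0
clock: 14.4
ee_pos: [0.372, -0.2445, 0.182]
tcp_rot: [[-0.987, 0.158, -0.002], [0.158, 0.987, 0.002], [0.002, 0.001, -1.0]]
force: [-0.1, -0.5, 0.6]
opening: 0.001
[-0.23081822 -0.22533858] out~ 0.11981821949179007 0.11983857974901195
```

View pics/end.png

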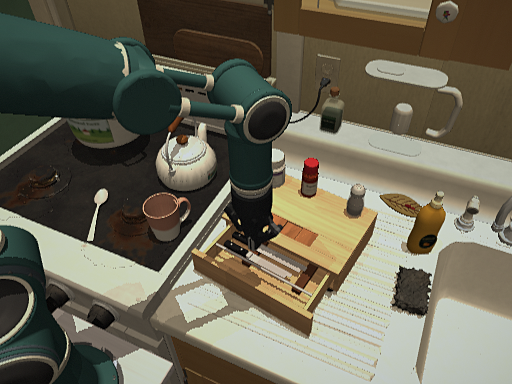

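The drawer is fully out (front edge from about 195,250 to 315,320). The jars and mug haven't moved, and the gripper is clear.

```bash
python3 -c "
from cell import *
print(hand_in())"
```

```text
the job is handed in; nothing more can be done
None
```

The knife drawer is open to its stop (about 120 mm by camera) and handed in at about 14.5 s; I found the release button from the depth images and felt only that one piece, which gave, the stop was met at about 16 N, and the jars and mug stand where they were.

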